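# Turn the orange-lidded spice to the front and hold the carousel

## Task

Turn the spice carousel by its wooden bar handle, smoothly and without touching the jars, until the jar with the orange lid faces the red pad and you feel the tray come up against its stop there. Finish while still holding the handle, gripped or pressed, so that the tray stays still at the stop; do not let go. Leave the plate, the grater and the citrus half where they are.

Things in the scene. Friction and masses are not known exactly. Their poses are not given: they have to be found in the camera images.
- tray (a joint): Turn of the carousel's round wooden tray (230 mm across, its top 34 mm above the counter) on a fixed steel base, rad, counterclockwise from above positive, 0 midway. Friction 0.08 N m, stays put. A hidden hard stop ends its travel each way, nearly a quarter turn from 0: at one stop the orange-lidded jar faces the red pad, at the other the blue pad. The shorter way round is the free one.
- handle: Dark wooden bar on a thin steel post on the tray's axis; turns with the tray. 100 mm long, 14 mm wide, 22 mm high. Origin: its centre, on the axis, 163 mm above the counter; x along the bar, -x towards the orange-lidded jar, z up. The jar lids top out 108 mm above the counter, so the bar can be gripped from above at its middle, or pushed near an end, clear of the jars.
- jar_orange: Closed spice jar with an orange lid, 44 mm across, 74 mm tall, fixed in a steel cup on the tray, its centre 78 mm from the axis. Origin: centre of its underside, 34 mm above the counter; z up.
- pad_red: Red flat pad, 40 mm across, 10 mm high, at the end of a short arm of the carousel's base, fixed, its centre 150 mm from the turning axis. Origin: centre of its underside, at counter height. Its yaw means nothing. It marks the serving front, where the orange jar belongs. Which of the two pads is on the left changes.
- pad_blue: Blue flat pad, 40 mm across, 10 mm high, at the end of a short arm of the carousel's base, fixed, its centre 150 mm from the turning axis. Origin: centre of its underside, at counter height. Its yaw means nothing.
- jar_green: Closed spice jar with a green lid, 44 mm across, 74 mm tall, fixed in a steel cup on the tray, its centre 78 mm from the axis. Origin: centre of its underside, 34 mm above the counter; z up.
- jar_black: Closed spice jar with a black lid, 44 mm across, 74 mm tall, fixed in a steel cup on the tray, its centre 78 mm from the axis. Origin: centre of its underside, 34 mm above the counter; z up.
- jar_white: Closed spice jar with a white lid, 44 mm across, 74 mm tall, fixed in a steel cup on the tray, its centre 78 mm from the axis. Origin: centre of its underside, 34 mm above the counter; z up.
- jar_steel: Closed spice jar with a bare steel lid, 44 mm across, 74 mm tall, fixed in a steel cup on the tray, its centre 78 mm from the axis. Origin: centre of its underside, 34 mm above the counter; z up.
- plate: Bystander: white dinner plate, 250 mm across, 22 mm high. Origin: centre of its underside.
- grater: Bystander: long flat hand grater lying on the counter, 370 mm by 74 mm, 16 mm high, black grip to its -x. Origin: on its underside, 140 mm from the blade end.
- citrus: Bystander: half a green-skinned orange, cut face up, 72 mm across, 31 mm high. Origin: centre of its underside.

How it is judged:
By the outcome, as a careful person would: the job done as asked, in the order asked, and still so for the second after the job is handed in, while the arm keeps its last pose, push and grip.
It also fails if it takes over 61 s, if anything falls off the work surface, if the arm or the gripper's body presses on something with over 40 N, if the wrist force passes 120 N, or if a joint passes its speed limit or range.

## Robot

A 6-joint arm with a two-finger parallel gripper is mounted at the origin on the work surface. World frame = base frame: x ahead of the robot, y to its left, z up, the work surface at z = 0. Lengths are in m, angles in rad, forces in N, time in s.
With the tool pointing down it reaches from about 0.25 to 0.775 m from the base axis. Payload 4 kg.
Tool frame: the origin (TCP) lies on the centre line of the jaws, within the pads' length; the fingertips stand 11 mm ahead of it and the grasp point (between the pads) lies 8 mm behind it (env.tips_ahead is the distance from the TCP to the fingertips, in m); z points along the fingers, y is the line along which they close (so a half turn about z gives the same grasp; the last joint's range is limited). The gripper opens to 85 mm and grips with 20 to 120 N. Pads are 22 mm wide; open, the fingers measure 114 mm over their backs; the gripper's body (76 mm by 85 mm) begins 54 mm behind the grasp point. The pads swing forward as they close: fully open they stand 13 mm farther back than shut.
Start: joints at [1.061, 0.087, 1.371, -0, 1.684, -0.103], TCP at [0.218, 0.505, 0.242] pointing down, gripper open.
Joint ranges: [-3.1, 3.1], [-0.76, 2.03], [0.27, 2.55], [-1.08, 4.22], [0.17, 2.65], [-2.57, 2.57]. Speed limits (rad/s): [2.79, 2.79, 3.14, 3.14, 3.14, 3.14].

## Interface

Orientations are given as a unit quaternion [x, y, z, w].
In Python, from bench import env gives the robot as it stands.
- The arm moves only by the shell command python3 -m creep 'ROWS' [OPENING] [FORCE]. ROWS is JSON, a list that holds one entry, the list of rows, each a list of 4 numbers: the shift along the world's x, y, z in mm, then the turn about the world's z in rad. A call has 1 to 5 rows; each row shifts and turns the commanded pose from where the row before left it; what a row does not reach is not made up. A row lasts 1/8 s, in which the tool goes at most 62.5 mm and 10.7 degrees, less where a joint would pass 70% of its speed; a pose out of reach is approached as far as the arm can. A call with a gripper value outside its range is refused whole. OPENING is the opening, from 0 (shut) to 1 (fully open), set as the call begins (- or left out, the last holds). The fingers move at their own pace and stop on an object; FORCE is the grip in N (left out, the last holds). Time passes only in rows, so rows that do not move let the fingers close. It gives the time, the measured TCP pose, the force, the opening and the grip force at its end, in the units of the state.
- env.get_obs(): the state, without advancing time (a new reading comes with each control period).
- env.camera(name): name is "scene" or "top" or "wrist"; returns a dict with "frame" (400x640x3 uint8, red, green, blue), "camera_matrix" (3x3 intrinsics, pixels), "cam_to_world" (4x4, takes a point from camera to world coordinates); the wrist camera has in their place "T_tool_cam" (4x4, takes a point from camera to tool coordinates, whose origin is the TCP and whose axes are the flange's). Camera axes: x right, y up, looking along -z (the intrinsics and any distortion apply to the point x, -y, -z); pixel columns grow to the right and rows downward; lengths in m; the calibration is good to about 2 mm. A picture is of the moment at which its call begins: read the wrist's pose just before it. There is no depth.
- env.finish_job(): hands the job in; it is judged then, once.
The state is a dict: "time": time; "joints": joint angles; "qd": joint speeds; "joint_torque": joint torques, N m; "tcp_pos": TCP position; "tool_rot": TCP orientation; "contact_force": force on the tool from outside, world axes, zero at the start; "ft_torque": the same for the moment, N m; "width": finger opening in m; "grasp_force": force on a finger pad.
Only numpy, scipy, OpenCV 4.12 (cv2) and the standard library are available. Lean on these libraries where they do the work, as an engineer would, in place of code of your own. Each camera call takes 0.05 s, during which the arm holds its last target. There are 200 camera calls.

## Working session

There is one attempt and no reset: what is moved stays moved. The work goes in short steps, Python scripts to look and compute and a shell command to move; the robot and the scene stay as the last step left them, time stands still between calls to the robot, and variables do not carry over. Pictures are saved under pics/ and viewed, at most 10 in all, crops included, and the job is handed in when it is done.

```bash
mkdir -p pics; ls; python3 - <<'E'
from bench import env
import cv2,numpy as np
o=env.get_obs();print({k:np.round(v,3) for k,v in o.items()})
for n in("scene","top"):
    c=env.camera(n);cv2.imwrite(f"pics/{n}1.png",c["frame"][:,:,::-1]);print(n,c["camera_matrix"],np.round(c["cam_to_world"],4),[k for k in c])
E
```

```text
pics
{'time': np.float64(0.0), 'joints': array([ 1.061,  0.088,  1.372, -0.   ,  1.684, -0.103]), 'qd': array([ 0.001,  0.001, -0.   , -0.002, -0.001,  0.   ]), 'joint_torque': array([ 0.0000e+00, -3.5188e+01, -3.1327e+01, -0.0000e+00,  1.1000e-02,
       -0.0000e+00]), 'tcp_pos': array([0.217, 0.505, 0.241]), 'tool_rot': array([ 0.202,  0.979, -0.001, -0.   ]), 'contact_force': array([-0.616,  0.15 ,  0.277]), 'ft_torque': array([-0.   ,  0.008, -0.018]), 'grasp_force': np.float64(0.0), 'width': np.float64(0.085)}
scene [[361.78434648   0.         317.23583348]
 [  0.         361.78434648 198.81366821]
 [  0.           0.           1.        ]] [[ 0.6687 -0.4324  0.6049  1.1679]
 [ 0.7434  0.3755 -0.5535 -0.6414]
 [ 0.0122  0.8198  0.5725  0.763 ]
 [ 0.      0.      0.      1.    ]] ['frame', 'camera_matrix', 'cam_to_world']
top [[479.52780139   0.         318.24931448]
 [  0.         479.52780139 199.05665874]
 [  0.           0.           1.        ]] [[-2.6500e-02  9.8440e-01 -1.7410e-01  2.4080e-01]
 [-9.9960e-01 -2.7000e-02 -3.0000e-04 -2.3000e-02]
 [-5.0000e-03  1.7400e-01  9.8470e-01  1.5286e+00]
 [ 0.0000e+00  0.0000e+00  0.0000e+00  1.0000e+00]] ['frame', 'camera_matrix', 'cam_to_world']
```

View pics/scene1.png

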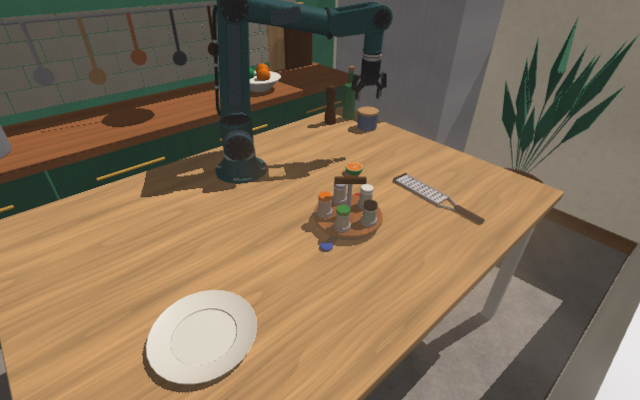

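View pics/top1.png

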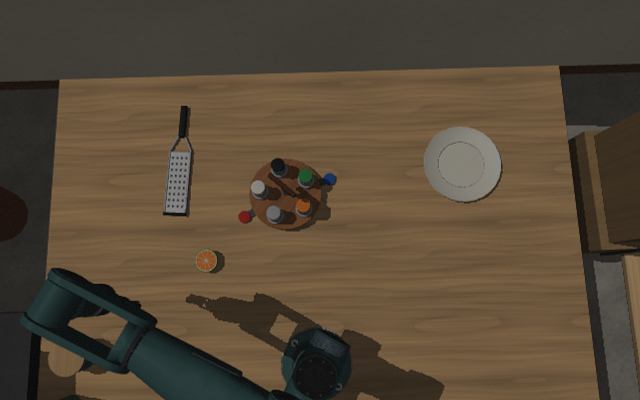

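The scene view shows the carousel at (347,215) with its bar at (350,181). In the top view, the orange lid is at (303,207), the red pad at (245,216), the blue pad at (330,180), and the bar runs from about (270,178) to (300,195). I'll zoom in for the bar.

```bash
python3 - <<'E'
import cv2,numpy as np
t=cv2.imread('pics/top1.png')[145:245,235:345];s=cv2.imread('pics/scene1.png')[150:260,300:400]
a=cv2.resize(t,(396,360),interpolation=cv2.INTER_CUBIC);b=cv2.resize(s,(360,396),interpolation=cv2.INTER_CUBIC)
im=np.zeros((396,760,3),np.uint8);im[:360,:396]=a;im[:,400:]=b;cv2.imwrite('pics/crop1.png',im)
E
```

```text
(no output)
```

View pics/crop1.png

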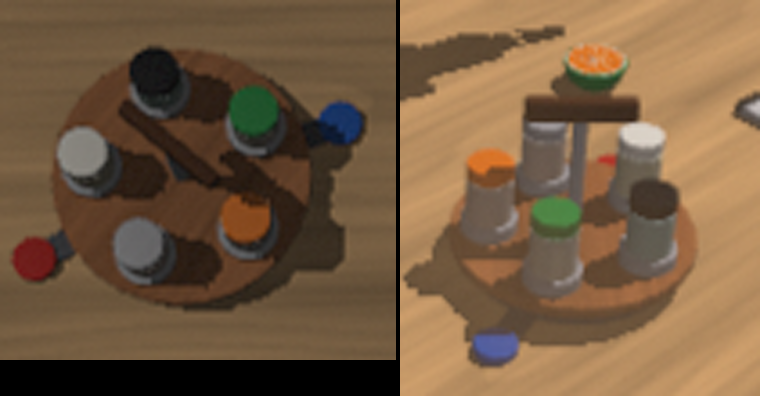

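The crop (3.6x) shows the bar in the top view from about (268.6,174.7) to (295.3,195). In the scene view it runs from about (335,180) to (366,180). I'll mask and triangulate.

```bash
cat > h.py <<'E'
import cv2,numpy as np
def ray(c,p):
    K,T=c["camera_matrix"],c["cam_to_world"]
    d=np.array([(p[0]-K[0,2])/K[0,0],-(p[1]-K[1,2])/K[1,1],-1.]);d=T[:3,:3]@d
    return T[:3,3],d/np.linalg.norm(d)
def plane(c,p,z):
    o,d=ray(c,p);return o+d*(z-o[2])/d[2]
def tri(c1,p1,c2,p2):
    o1,d1=ray(c1,p1);o2,d2=ray(c2,p2)
    s,t=np.linalg.lstsq(np.c_[d1,-d2],o2-o1,rcond=None)[0]
    a,b=o1+s*d1,o2+t*d2;return (a+b)/2,np.linalg.norm(a-b)
def mask(c,kind,roi):
    h=cv2.cvtColor(c["frame"],cv2.COLOR_RGB2HSV).astype(int);H,S,V=h[...,0],h[...,1],h[...,2]
    m={"orange":(H>=8)&(H<16)&(S>215)&(V>120),"green":(H>45)&(H<80)&(S>120)&(V>50),"red":((H<5)|(H>174))&(S>180)&(V>90),
       "blue":(H>105)&(H<130)&(S>120)&(V>70),"bar":(V<85)&(S>80)&((H<20)|(H>165)),}[kind].astype(np.uint8)
    r=np.zeros_like(m);x0,y0,x1,y1=roi;r[y0:y1,x0:x1]=m[y0:y1,x0:x1]
    n,l,st,ce=cv2.connectedComponentsWithStats(r)
    if n<2:return None
    i=1+np.argmax(st[1:,4]);return ce[i],st[i],l==i
E
python3 - <<'E'
from bench import env
from h import *
np.set_printoptions(precision=4,suppress=True)
t,s=env.camera("top"),env.camera("scene")
R={"top":(235,145,345,245),"scene":(310,160,390,255)}
for k,z in(("orange",.108),("green",.108),("red",.01),("blue",.01),("bar",.17)):
    a=mask(t,k,R["top"] if k!="bar" else (266,170,298,200)); b=mask(s,k,(310,160,390,255) if k!="bar" else (330,172,370,186))
    print(k,a and (a[0],a[1]),b and (b[0],b[1]))
    if a is not None: print("  plane",plane(t,a[0],z))
    if b is not None: print("  plane-s",plane(s,b[0],z))
    if a is not None and b is not None: print("  tri",*tri(t,a[0],s,b[0]))
h=cv2.cvtColor(t["frame"],cv2.COLOR_RGB2HSV);print(h[184,278:288]);print(h[190,290:300])
h=cv2.cvtColor(s["frame"],cv2.COLOR_RGB2HSV);print(h[174:188,350]);print(h[195:205,322:326].reshape(-1,3)[::5])
E
```

```text
orange None (array([359.5, 167.5]), array([359, 167,   2,   2,   2], dtype=int32))
  plane-s [0.4291 0.2397 0.108 ]
green (array([304.9929, 175.4929]), array([299, 169,  13,  14, 140], dtype=int32)) (array([342.75  , 208.4286]), array([337, 206,  12,   6,  56], dtype=int32))
  plane [0.5656 0.0157 0.108 ]
  plane-s [0.565  0.0163 0.108 ]
  tri [0.5655 0.0157 0.1086] 7.686410786443952e-05
red (array([243.9175, 216.3814]), array([239, 211,  11,  12,  97], dtype=int32)) (array([357.5, 194. ]), array([356, 194,   4,   1,   4], dtype=int32))
  plane [0.4595 0.2166 0.01  ]
  plane-s [0.4472 0.2204 0.01  ]
  tri [0.4565 0.2132 0.0185] 0.005225152302843448
blue (array([329.7662, 177.7922]), array([324, 174,  11,  11,  77], dtype=int32)) (array([322.6667, 245.8889]), array([321, 244,   5,   5,   9], dtype=int32))
  plane [ 0.5782 -0.0617  0.01  ]
  plane-s [ 0.5707 -0.0694  0.01  ]
  tri [ 0.5745 -0.0659  0.0114] 0.01064546354634093
bar (array([282.6763, 186.0392]), array([266, 170,  32,  30, 587], dtype=int32)) (array([349.7596, 180.5137]), array([335, 178,  31,   6, 183], dtype=int32))
  plane [0.522  0.0792 0.17  ]
  plane-s [0.5339 0.0739 0.17  ]
  tri [0.5249 0.0812 0.1624] 0.00385216183785849
[[  6 145  37]
 [  8 128  48]
 [ 10 135  49]
 [ 11 155  46]
 [ 12 155  46]
 [ 10 127  46]
 [  9 136  45]
 [ 12 150  63]
 [ 12 143  82]
 [ 12 144  92]]
[[ 10 144  46]
 [ 14 164  42]
 [ 12 151  54]
 [ 12 156  80]
 [ 13 151  88]
 [ 13 146  82]
 [ 13 151  64]
 [ 12 140  60]
 [ 14 168  35]
 [ 12 121  42]]
[[ 31  88  67]
 [ 16 108  87]
 [ 14 119  90]
 [ 11 132  91]
 [ 12 132  83]
 [ 12 126  69]
 [ 12 124  64]
 [ 12 117  63]
 [ 14 117  63]
 [ 13 122  65]
 [  9  39  84]
 [ 10  25  92]
 [  8  30  92]
 [ 11  30  92]]
[[ 13 205 216]
 [ 12 205 216]
 [ 13 187 146]
 [ 12 167 122]
 [ 13 170 120]
 [ 13 175 121]
 [ 13 102 120]
 [ 14  76 110]]
```

```bash
python3 - <<'E'
from bench import env
from h import *
np.set_printoptions(precision=4,suppress=True)
t,s=env.camera("top"),env.camera("scene")
def big(c,f,roi):
    h=cv2.cvtColor(c["frame"],cv2.COLOR_RGB2HSV).astype(int);m=f(h[...,0],h[...,1],h[...,2]).astype(np.uint8)
    x0,y0,x1,y1=roi;r=np.zeros_like(m);r[y0:y1,x0:x1]=m[y0:y1,x0:x1]
    n,l,st,ce=cv2.connectedComponentsWithStats(r,connectivity=4);i=1+np.argmax(st[1:,4]);return ce[i],st[i],l==i
ot=big(t,lambda H,S,V:(H>=7)&(H<17)&(S>205)&(V>90),(285,190,325,225));os=big(s,lambda H,S,V:(H>=7)&(H<17)&(S>195)&(V>130),(312,188,336,205))
print("orange",ot[:2],os[:2],plane(t,ot[0],.108),tri(t,ot[0],s,os[0]))
# bar: top view, keep pixels left of its shadow
bt=big(t,lambda H,S,V:(V<66)&(S>80)&(H<20),(266,172,296,198))
bs=big(s,lambda H,S,V:(V<105)&(S>60)&(H<20),(330,174,370,188))
for n,b in(("top",bt),("scene",bs)):
    q=np.argwhere(b[2])[:,::-1].astype(np.float32);print(n,b[0],b[1],cv2.minAreaRect(q))
T=cv2.minAreaRect(np.argwhere(bt[2])[:,::-1].astype(np.float32));S=cv2.minAreaRect(np.argwhere(bs[2])[:,::-1].astype(np.float32))
print("bar",plane(t,T[0],.172),tri(t,T[0],s,S[0]),tri(t,bt[0],s,bs[0]))
P=cv2.boxPoints(T);print("top corners",P,np.array([plane(t,p,.174) for p in P]))
for r in range(170,200):print(''.join('#' if v else '.' for v in bt[2][r,262:302]))
for r in range(172,190):print(''.join('#' if v else '.' for v in bs[2][r,330:372]))
E
```

```text
orange (array([297., 207.]), array([297, 207,   1,   1,   1], dtype=int32)) (array([323.9796, 194.2245]), array([319, 192,  12,   6,  49], dtype=int32)) [0.4695 0.0418 0.108 ] (array([0.4668, 0.0375, 0.1015]), np.float64(0.011754737584447717))
top [282.1413 185.2446] [268 173  28  25 184] ((281.750732421875, 184.7685089111328), (34.703006744384766, 6.38577127456665), 42.87890625)
scene [349.248  179.5488] [334 174  32  12 246] ((349.3238525390625, 178.76943969726562), (10.462120056152344, 31.3863582611084), 86.3086166381836)
bar [0.5254 0.0817 0.172 ] (array([0.5256, 0.0815, 0.1695]), np.float64(0.0010907429188612397)) (array([0.5251, 0.081 , 0.1665]), np.float64(5.636765625825276e-05))
top corners [[266.8631 175.3014]
 [271.2083 170.6219]
 [296.6384 194.2356]
 [292.2932 198.9151]] [[0.5542 0.1243 0.174 ]
 [0.5677 0.1116 0.174 ]
 [0.496  0.0391 0.174 ]
 [0.4827 0.0518 0.174 ]]
........................................
........................................
........................................
.......###..............................
.......###..............................
.....
[... 1093 characters left out ...]
............
............#######.......................
.............#########....##..............
..............##############..............
.....########.###############.............
.....###############################......
.....###############################......
.....###############################......
.....###############################......
....################################......
....################################......
....#.............#.......................
....#.....................................
..........................................
..........................................
..........................................
..........................................
```

Bar centre is about (0.525, 0.081, 0.165). The bar points towards orange at about -130°, and red lies at about 116°, so the turn is about -114° (clockwise). For the grasp, tool y goes to 140°, which keeps joint 6 in range throughout.

```bash
python3 -m creep '[[[31,-42,0,0.128],[31,-42,0,0.128],[31,-42,0,0.128],[31,-42,0,0.128],[31,-42,0,0.128]]]' 1 30
python3 -m creep '[[[31,-42,0,0.128],[31,-42,0,0.128],[31,-42,0,0.128],[31,-42,0,0.128],[31,-42,0,0.128]]]'
python3 -m creep '[[[0,0,0,0],[0,0,0,0]]]'
python3 - <<'E'
from bench import env
from h import *
from scipy.spatial.transform import Rotation as R
o=env.get_obs();y=R.from_quat(o["tool_rot"]).as_matrix()[:,1]
print(o["joints"].round(3),o["tcp_pos"].round(4),np.degrees(np.arctan2(y[1],y[0])),o["time"])
c=env.camera("wrist");cv2.imwrite("pics/w1.png",c["frame"][:,:,::-1]);print(c["camera_matrix"],c["T_tool_cam"].round(4),c.keys())
E
```

```text
time: 0.92
tcp_pos: [0.3733, 0.2937, 0.2424]
tool_rot: [-0.119, 0.993, 0.0, 0.0]
contact_force: [1.6, 0.4, -0.5]
width: 0.0858
grasp_force: 0.0
time: 1.55
tcp_pos: [0.5285, 0.0836, 0.2424]
tool_rot: [-0.425, 0.905, 0.0, 0.0]
contact_force: [-0.3, 0.5, 0.3]
width: 0.0853
grasp_force: 0.0
time: 1.8
tcp_pos: [0.5274, 0.0853, 0.2421]
tool_rot: [-0.422, 0.906, 0.0, -0.0]
contact_force: [-0.8, 0.7, -0.1]
width: 0.0854
grasp_force: 0.0
[ 5.400e-02  5.300e-02  1.408e+00  1.000e-03  1.682e+00 -2.389e+00] [0.5274 0.0853 0.2421] 139.97036776427254 1.8
[[289.44885771   0.         324.34848709]
 [  0.         289.44885771 200.12963562]
 [  0.           0.           1.        ]] [[-2.000e-04  9.446e-01  3.283e-01  8.490e-02]
 [ 1.000e+00  1.000e-04  2.000e-04  3.000e-04]
 [ 2.000e-04  3.283e-01 -9.446e-01 -1.316e-01]
 [ 0.000e+00  0.000e+00  0.000e+00  1.000e+00]] dict_keys(['frame', 'camera_matrix', 'T_tool_cam'])
```

View pics/w1.png

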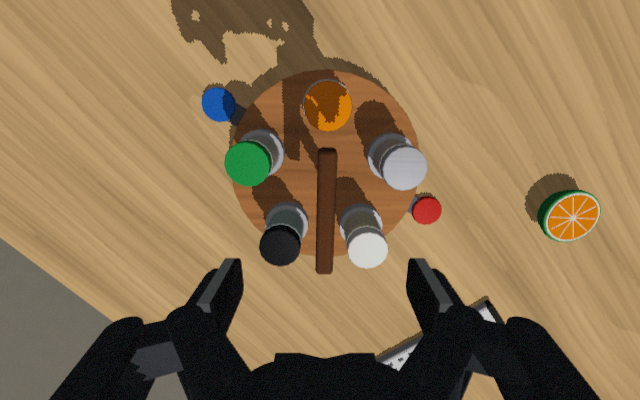

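The wrist view shows the bar from (327,149) to (325,273), nearly aligned between the jaws. The orange lid is at (328,105), the red pad at (427,210) and the blue pad at (218,104). I'll refine from this view.

```bash
python3 - <<'E'
from bench import env
from h import *
from scipy.spatial.transform import Rotation as R
np.set_printoptions(precision=4,suppress=True)
o=env.get_obs();c=env.camera("wrist");s=env.camera("scene")
W=np.eye(4);W[:3,:3]=R.from_quat(o["tool_rot"]).as_matrix();W[:3,3]=o["tcp_pos"];c["cam_to_world"]=W@c["T_tool_cam"]
h=cv2.cvtColor(c["frame"],cv2.COLOR_RGB2HSV).astype(int)
print("V across row 200",h[200,310:345,2]," col326 top",h[143:156,326,2],"bottom",h[266:280,325,2])
m=((h[...,2]<82)&(h[...,1]>80)).astype(np.uint8);r=np.zeros_like(m);r[146:278,314:340]=m[146:278,314:340]
q=np.argwhere(r)[:,::-1].astype(np.float32);print(cv2.minAreaRect(q))
far,near=(327.5,148.5),(324.5,273.5)
f,n=plane(c,far,.174),plane(c,near,.174);print("ends",f,n,np.linalg.norm(f-n),"mid",(f+n)/2,"dir to orange",np.degrees(np.arctan2(*(f-n)[1::-1])))
A=(f+n)/2
print("tri bar with scene",tri(c,((far[0]+near[0])/2,206.),s,(349.3,178.)))
for k,p,z in(("orange",(328,105),.108),("green",(248,163),.108),("steel",(404.5,169),.108),("white",(367.5,249),.108),("black",(280.5,245),.108),("red",(427,210),.01),("blue",(218,104),.01)):
    P=plane(c,p,z);print(k,P,np.linalg.norm((P-A)[:2]),np.degrees(np.arctan2(*(P-A)[1::-1])))
E
```

```text
V across row 200 [154 156 154 155 156 148  68  61  71  77  83  81  84  85  86  87  85  83
  84  82  85  85  80  71  60  65  76  78  80  79  80  80  77  83  78]  col326 top [145 145 148 127  57  31  33  35  48  54  60  70  81] bottom [ 88  89  86  89  90  86  87 123 169 178 178 176 173 172]
((326.85614013671875, 208.3966064453125), (125.03242492675781, 24.884584426879883), 89.454345703125)
ends [0.4912 0.0467 0.174 ] [0.5569 0.1219 0.174 ] 0.09991426904166947 mid [0.524  0.0843 0.174 ] dir to orange -131.1448109054103
tri bar with scene (array([0.5215, 0.0818, 0.1693]), np.float64(0.004528347501803171))
orange [0.4728 0.0264 0.108 ] 0.07729625516414883 -131.51186899169343
green [0.5626 0.0181 0.108 ] 0.0767007716989123 -59.76737018167217
steel [0.4543 0.1164 0.108 ] 0.07675638150861358 155.33339051689947
white [0.5319 0.1614 0.108 ] 0.07744130309609137 84.18093147240656
black [0.5976 0.1002 0.108 ] 0.07526107907285719 12.189003037064548
red [0.4566 0.2175 0.01  ] 0.14929946295363963 116.83526832572836
blue [ 0.5728 -0.0566  0.01  ] 0.14915762123213627 -70.92911647097715
```

```bash
python3 -m creep '[[[-3,-2,0,-0.02],[0,0,-30,0],[0,0,-30,0],[0,0,-27,0],[0,0,0,0]]]'
python3 -m creep '[[[0,0,0,0],[0,0,0,0],[0,0,0,0],[0,0,0,0],[0,0,0,0]]]' 0 30
python3 -m creep '[[[0,0,0,0],[0,0,0,0],[0,0,0,0]]]'
python3 - <<'E'
from bench import env
import cv2
o=env.get_obs();print(o["ft_torque"],o["contact_force"],o["joints"])
cv2.imwrite("pics/w2.png",env.camera("wrist")["frame"][:,:,::-1])
E
```

```text
time: 2.58
tcp_pos: [0.5225, 0.0835, 0.1529]
tool_rot: [-0.414, 0.91, 0.001, -0.003]
contact_force: [0.5, -0.4, 0.9]
width: 0.0851
grasp_force: 0.0
time: 3.2
tcp_pos: [0.5247, 0.0833, 0.1561]
tool_rot: [-0.414, 0.91, 0.0, 0.0]
contact_force: [-1.9, 0.3, 3.4]
width: 0.0135
grasp_force: 31.5
time: 3.58
tcp_pos: [0.5247, 0.0833, 0.1561]
tool_rot: [-0.414, 0.91, 0.0, 0.0]
contact_force: [-2.1, 1.1, 5.6]
width: 0.0133
grasp_force: 31.8
[0.08045212 0.38739997 0.0847963 ] [-2.09937833  1.0642382   5.59368655] [ 5.05051559e-02  7.83705217e-02  1.55208179e+00  3.97362095e-04
  1.51042806e+00 -2.37374658e+00]
```

View pics/w2.png

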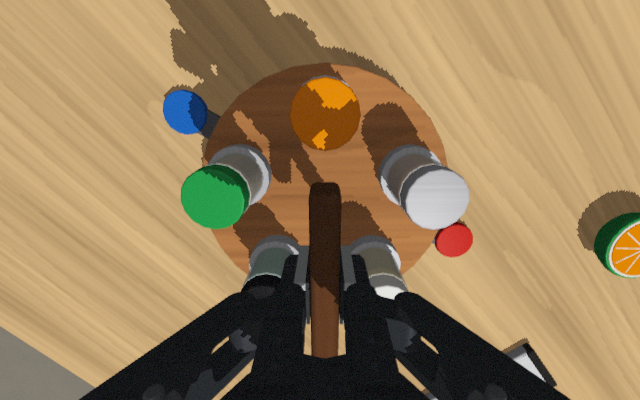

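The bar (323,185–355) is gripped between the pads, clear of the jars. Now I'll turn clockwise, ramping gently.

```bash
q(){ python3 -c "
from bench import env
o=env.get_obs();print('TQ',o['ft_torque'].round(2),'j6',o['joints'][5].round(3),'F',o['contact_force'].round(1),o['grasp_force'].round(1))"; }
python3 -m creep '[[[0,0,0,-0.01],[0,0,0,-0.03],[0,0,0,-0.05],[0,0,0,-0.06],[0,0,0,-0.06]]]' - 40 | grep -E "tcp|rot"; q
python3 -m creep '[[[0,0,0,-0.06],[0,0,0,-0.06],[0,0,0,-0.06],[0,0,0,-0.06],[0,0,0,-0.06]]]' | grep -E "tcp|rot"; q
python3 -m creep '[[[0,0,0,-0.06],[0,0,0,-0.06],[0,0,0,-0.06],[0,0,0,-0.06],[0,0,0,-0.06]]]' | grep -E "tcp|rot"; q
```

```text
tcp_pos: [0.5245, 0.0836, 0.1561]
tool_rot: [-0.315, 0.949, 0.0, 0.0]
tcp_pos: [0.5242, 0.0841, 0.1561]
tool_rot: [-0.17, 0.985, 0.001, -0.0]
tcp_pos: [0.5241, 0.0847, 0.1561]
tool_rot: [-0.021, 1.0, 0.001, -0.0]Traceback (most recent call last):
  File "<string>", line 3, in <module>
    o=env.get_obs();print('TQ',o['ft_torque'].round(2),'j6',o['joints'][5].round(3),'F',o['contact_force'].round(1),o['grasp_force'].round(1))
                                                                                                                    ^^^^^^^^^^^^^^^^^^^^^^
AttributeError: 'float' object has no attribute 'round'
Traceback (most recent call last):
AttributeError: 'float' object has no attribute 'round'
Traceback (most recent call last):
AttributeError: 'float' object has no attribute 'round'
```

```bash
cat > q.py <<'E'
from bench import env
import numpy as np
from scipy.spatial.transform import Rotation as R
o=env.get_obs();y=R.from_quat(o["tool_rot"]).as_matrix()[:,1]
print('TQ',np.round(o['ft_torque'],2),'F',np.round(o['contact_force'],1),'grip',o['grasp_force'],o['width'],'j6',o['joints'][5],'yaw',np.degrees(np.arctan2(y[1],y[0])),'t',o['time'],o['tcp_pos'])
E
python3 q.py
python3 -m creep '[[[0,0,0,-0.06],[0,0,0,-0.06],[0,0,0,-0.06],[0,0,0,-0.06],[0,0,0,-0.06]]]' >/dev/null; python3 q.py
python3 -m creep '[[[0,0,0,-0.06],[0,0,0,-0.06],[0,0,0,-0.06],[0,0,0,-0.06],[0,0,0,-0.06]]]' >/dev/null; python3 q.py
python3 -m creep '[[[0,0,0,-0.06],[0,0,0,-0.06],[0,0,0,-0.05],[0,0,0,-0.04],[0,0,0,-0.03]]]' >/dev/null; python3 q.py
```

```text
TQ [0.54 0.54 0.05] F [-4.3  5.7  6.7] grip 39.62519011460245 0.013244959775340043 j6 -1.5618666944639046 yaw 92.4344957758526 t 5.5 [0.52408807 0.0846821  0.15612387]
TQ [0.7  0.53 0.08] F [-4.4  6.3  5.6] grip 39.60271093994379 0.013194384143357588 j6 -1.261862231578129 yaw 75.26865274796593 t 6.125 [0.5241505  0.08528827 0.15612889]
TQ [0.92 0.43 0.04] F [-2.5  8.   5.1] grip 39.545293198898435 0.01350153292595958 j6 -0.9618523780272282 yaw 58.0948655432386 t 6.75 [0.52438936 0.08577769 0.15614434]
TQ [1.01 0.32 0.08] F [-2.   8.   5.2] grip 39.47642834857106 0.013124059282051254 j6 -0.7227291101634411 yaw 44.406005540613435 t 7.375 [0.5246706  0.08612683 0.15613256]
```

```bash

python3 -m creep '[[[0,0.5,0,-0.03],[0,0.5,0,-0.03],[0,0.5,0,-0.03],[0,0,0,-0.03],[0,0,0,-0.03]]]' >/dev/null; python3 q.py
python3 -m creep '[[[0,0,0,-0.02],[0,0,0,-0.02],[0,0,0,-0.02],[0,0,0,-0.02],[0,0,0,-0.01]]]' >/dev/null; python3 q.py
```

```text
TQ [0.57 0.29 0.09] F [-1.   5.6  4.2] grip 39.43065339233726 0.013468536289555192 j6 -0.5699880181183198 yaw 35.77138696765109 t 8.0 [0.52488376 0.08633581 0.15613095]
TQ [0.64 0.18 0.1 ] F [-1.5  6.2  5. ] grip 39.40394030883908 0.013039569437496125 j6 -0.48051500791127233 yaw 30.64744890817407 t 8.625 [0.5250414  0.08643421 0.15612432]
```

Now creep in one small step at a time and watch the z moment.

```bash

python3 -m creep '[[[0,0,0,-0.01],[0,0,0,-0.01],[0,0,0,-0.01]]]' >/dev/null; python3 q.py
python3 -m creep '[[[0,0,0,-0.01],[0,0,0,-0.01]]]' >/dev/null; python3 q.py
python3 -m creep '[[[0,0,0,-0.01],[0,0,0,-0.01]]]' >/dev/null; python3 q.py
```

```text
TQ [0.59 0.16 0.08] F [-1.   5.7  5.9] grip 39.39201914705336 0.013621127551868123 j6 -0.4505689142609773 yaw 28.932159646924486 t 9.0 [0.52507766 0.08646288 0.15612918]
TQ [0.6  0.18 0.05] F [-0.5  6.   4. ] grip 39.38480724580586 0.013279936024505971 j6 -0.4305607491622927 yaw 27.78662614695413 t 9.25 [0.52512218 0.08646779 0.15612206]
TQ [0.59 0.18 0.34] F [-0.1  5.8  4.5] grip 39.45168302860111 0.013392237998143494 j6 -0.41084604501138067 yaw 26.659393216291466 t 9.5 [0.52515171 0.08650954 0.15613211]
```

Tz has jumped from 0.08 to 0.34 at about 112° turned, so this may be the stop. I'll press a little more.

```bash

python3 -m creep '[[[0,0,0,-0.01]]]' >/dev/null; python3 q.py
python3 -m creep '[[[0,0,0,-0.01]]]' >/dev/null; python3 q.py
python3 -m creep '[[[0,0,0,0],[0,0,0,0],[0,0,0,0],[0,0,0,0]]]' >/dev/null; python3 q.py
python3 - <<'E'
from bench import env
import cv2,numpy as np
cv2.imwrite("pics/w3.png",env.camera("wrist")["frame"][:,:,::-1])
E
```

```text
TQ [0.64 0.1  0.76] F [-0.8  5.   5.1] grip 40.334683964028955 0.013327268810900853 j6 -0.4020087699991695 yaw 26.160556860755538 t 9.625 [0.52513924 0.0865078  0.15611611]
TQ [0.59 0.12 0.99] F [-0.4  4.9  4.2] grip 43.455689549446106 0.013554524766367641 j6 -0.39277221506734405 yaw 25.635358000089685 t 9.75 [0.52517305 0.08649148 0.15613147]
TQ [0.67 0.13 1.  ] F [-0.6  5.5  5.1] grip 43.19058537483215 0.01322182414401986 j6 -0.3931964484919716 yaw 25.661845053300887 t 10.25 [0.52515609 0.08649073 0.15615963]
```

View pics/w3.png

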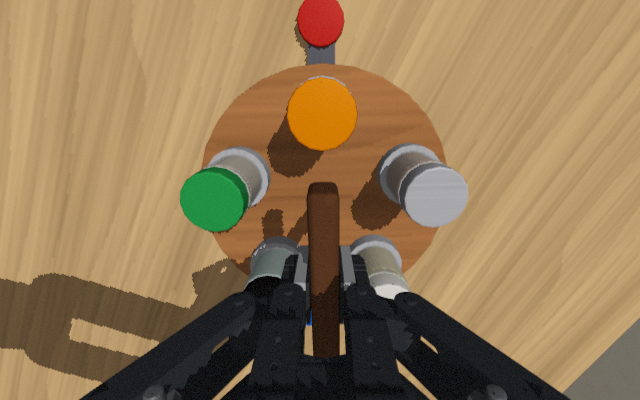

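The orange lid (322,114) lines up with the red pad (321,20). The moment holds steady at 1.0 N m against the stop and the grip is at 43 N, so I'm handing in.

```bash
python3 -c "
from bench import env
print(env.finish_job())"
```

```text
the job is handed in; nothing more can be done
None
```

The carousel is turned about 113° clockwise to its stop, with the orange-lidded jar facing the red pad; I handed it in after about 10 s with the handle still gripped and pressed against the stop, though the tool gave no verdict back.

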